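Wind back the wedge rack and load the last wedge

ROBOT

A 6-joint arm with a two-finger parallel gripper is mounted at the origin on the work surface. World frame = base frame: x ahead of the robot, y to its left, z up, the work surface at z = 0. Lengths are in m, angles in degrees, forces in N, time in s.
With the tool pointing down it reaches from about 0.35 to 0.875 m from the base axis. Payload 4.2 kg.
Tool frame: the origin (TCP) lies where the fingers leave the gripper's body, on its centre line; the fingertips stand 70 mm ahead of it and the grasp point (between the pads) lies 51 mm ahead of it; z points along the fingers, y is the direction in which the jaws open and shut (so a half turn about z gives the same grasp; the last joint's range is limited). The gripper opens to 87 mm and grips with 3 to 60 N. Pads are 19 mm wide; open, the fingers measure 117 mm over their backs; the gripper's body (75 mm by 190 mm) begins 51 mm behind the grasp point.
Start: joints at [-50.902, 22.042, 0.453, 0, -68.411, -14.817], TCP at [0.257, -0.57, 0.292] pointing down, gripper open.
Joint ranges: [-179.83, 179.83], [-69.29, 118.12], [-61.27, 80.66], [-181.25, 117.63], [-171.15, -9.14], [-177.46, 177.46]. Speed limits (degrees/s): [159.86, 159.86, 180, 180, 180, 180].

INTERFACE

Orientations are given as a 3x3 rotation matrix whose columns are the frame's x, y, z axes.
In Python, from station import sense, cams, job gives the robot as it stands. The module is installed in compiled form; this text tells all that it offers.
- The arm moves only by the shell command python3 -m handwheel 'ROWS'. ROWS is JSON, a list of rows, each a list of 5 numbers: the shift along the tool's x, y, z in cm, then the turn about the tool's z in degrees, then the opening, from 0 (shut) to 1 (fully open). A call has 1 to 10 rows; each row shifts and turns the commanded pose from where the row before left it, along the tool's axes as they then stand; what a row does not reach is not made up. A row lasts 1/8 s, in which the tool goes at most 62.5 mm and 10.7 degrees, less where a joint would pass 70% of its speed; a pose out of reach is approached as far as the arm can. A call with a gripper value outside its range is refused whole. The fingers move at their own pace and stop on an object; the grip force is fixed at half the most. Time passes only in rows, so rows that do not move let the fingers close. It gives the time, the measured TCP pose, the force and the opening at its end, in the units of the state.
- sense(): the state, without advancing time (a new reading comes with each control period).
- cams.capture(name): name is "scene" or "top" or "wrist"; returns the picture (400x640x3 uint8, red, green, blue); there is no depth.
- cams.camera_params(name): a dict with "fx", "fy", "cx", "cy" (pixels), "origin" and "rotation" of the camera in the world. Camera axes: x right, y down, z forward; pixel columns grow to the right and rows downward; lengths in m; the calibration is good to about 2 mm. A picture is of the moment at which its call begins: read the wrist's pose just before it. camera_params takes no time and is no camera call; for the wrist camera it gives the pose at the moment of the call.
- job.finish_job(): hands the job in, once; it reports no verdict.
The state is a dict: "time_s": time; "joints": joint angles; "joint_velocities": joint speeds; "effort": joint torques, N m; "tcp_pos": TCP position; "ee_rot": TCP orientation; "wrist_force": force on the tool from outside, world axes, zero at the start; "moment": the same for the moment, N m; "gripper_width": opening from 0.0 (shut) to 1.0 (fully open).
Only numpy, scipy, OpenCV 4.12 (cv2) and the standard library are available. Lean on these libraries where they do the work, as an engineer would, in place of code of your own. Each camera call takes 0.05 s, during which the arm holds its last target. There are 200 camera calls.

TASK

Turn the crank on the wedge rack anticlockwise (seen from above) until the drag suddenly lets go, and stop there, within a quarter turn of it going slack; use only the crank to move the clamp board. Then put the loose wedge into the gap you have opened, head to tail with its neighbour, thin end first, and push it fully home so the four wedges lie flat and fill the rack. Leave the other wedges in their places and leave the other things on the bench alone.

Things in the scene. Friction and masses are not known exactly. Their poses are not given: they have to be found in the camera images.
- rack: Fixed wooden wedge rack with a green gear housing. Origin on the bench under the middle of the 150 mm long bay; x from the open mouth to the back, y along the row to the crank. Floor top z=8 mm, front edge x=-75 mm, no lip. Walls 58 mm high: back wall inner face x=77 mm, end wall inner face y=-130 mm. Housing x=0 to 90, y=66 to 154 mm, 82 mm high. Three wedges stand packed from the end wall.
- wedge_home (a point): Point on the rack floor (rack x=0, y=-4, z=8 mm) where the origin of the fourth, loose wedge belongs when home against the third wedge, with its axes parallel to the rack's (thin end to the back wall); up to 24 mm further in rack +y, as the clamp board leaves room, is also right.
- crank_axis (a point): Point on the crank's vertical axis, 98 mm above the bench (rack x=40, y=105 mm). The crank arm is a steel flat 18 mm wide, 55 mm from axis to knob axis; its top is 98 mm above the bench.
- knob_mid (a point): Centre of the crank's upright black knob, 129 mm above the bench; the knob is a free-turning cylinder 22 mm in diameter from 99 to 156 mm above the bench, 55 mm from the crank's axis. It can be pushed round from behind with shut fingers, or held loosely.
- crank (a joint): Crank angle in rad, growing anticlockwise seen from above; each rad moves the clamp board 4 mm to rack +y. Starts at 0 to 1.5. With the shoe on the brass strip the drag at the knob is about 7 N; when it runs off the end, after 5 to 9 rad of turning, the drag suddenly falls to about 1 N; the crank may run on a few tenths of a rad, then stays where left.
- clamp_board: Upright aluminium board, 146 mm long (x), 14 mm thick (y), reaching 56 mm above the bench, closing the row of wedges; slides along rack y. Origin on its face towards the wedges, mid length, 8 mm above the bench; at crank 0 it is at rack y=-4 mm. Its arm over the back wall, up to 91 mm above the bench, carries the brake shoe. Too stiff to push by hand.
- shoe: Sprung brake shoe with a red stem and a stiff black brake wheel (12 mm) that runs on the brass strip, under the end of the clamp board's arm, moving with the board; origin at the wheel's foot.
- brake_strip: Brass strip, 60 x 16 x 6 mm, fixed on top of the back wall, place differs each time. Origin on its underside at the middle of its end towards the crank; it extends to -y from there; axes as the rack's. The drag lets go as the shoe's wheel passes this end (shoe y minus strip y, in the rack's frame, 0 to 1 mm); more than 8 mm beyond is overwound.
- wedge: Loose wooden wedge lying flat to the left or right in front of the rack: 150 mm long (x), 45 mm high, 50 mm thick at its red end (x=-75 mm), 20 mm at its thin end (x=+75 mm). Origin on the underside at mid length. One side straight at y=+17.5 mm; the other slants from y=-32.5 mm (thick end) to y=-2.5 mm (thin end). 0.13 to 0.25 kg.
- thin_end (a point): Centre of the thin end face of the loose wedge (wedge x=75, y=7.5, z=22.5 mm).
- thick_end (a point): Centre of the thick, red end face of the loose wedge (wedge x=-75, y=-7.5, z=22.5 mm).
- packed1: First wedge packed in the rack, like the loose one, thick red end to the back, against the end wall; origin at rack y=-112 mm.
- packed2: Second packed wedge, thick red end to the mouth; origin at rack y=-76 mm.
- packed3: Third packed wedge, thick red end to the back, its slanting side facing the gap for the loose wedge; origin at rack y=-40 mm.
- screwdriver: Bystander: screwdriver with a wooden handle, 210 mm long, lying along its x; origin on the bench at mid length. It lies in front of the rack on the side where the loose wedge is not.
- oiler: Bystander: aluminium pump oiler, 80 mm in diameter, with a thin spout up to 150 mm high; origin at its foot.
- bolt_tin: Bystander: open stainless tin of bolts, 86 mm in diameter, 60 mm high; origin at its foot.
- jug: Bystander: white plastic measuring jug, 108 mm in diameter, 130 mm high; origin at its foot.
- toolbox: Fixed bystander: red steel toolbox 360 x 200 x 163 mm with its hinged lid slightly open; origin at the middle of its foot.
- lid_front (a point): Middle of the front edge of the toolbox's hinged lid, which stands slightly open (20 to 60 mm).
Not all that is in view belongs to the job. What is shaped like the wedge but black or green is not meant.

How it is judged (in metres and radians):
On the way, in this order (a step that is already met when the one before it is completed fails the run):
1. the crank is wound until the brake shoe has run off the strip and the drag is gone (y of shoe in the frame of brake_strip between 0.001 and 0.008 m), for 0.2 s.
2. the loose wedge is home in the gap, thin end to the back (x of thin_end in the frame of rack above 0.067 m and angle between the x axis of wedge and the x axis of rack, either way round below 0.15 rad and z of wedge in the frame of rack below 0.013 m), for 0.2 s.
At the end, for the whole second after the job is handed in: Shoe 1 to 8 mm past the strip's end; loose wedge flat on the rack floor beside the third wedge, thin end within 10 mm of the back wall, parallel to the row within 0.15 rad; packed wedges within 20 mm of their starts; all at rest (all of step 1 and all of step 2 and x of thin_end in the frame of rack below 0.085 m and y of wedge in the frame of rack between -0.015 and 0.035 m and angle between wedge's own z axis and vertical below 0.1 rad and distance of each of packed1, packed2, packed3 from where it was at the start of the episode below 0.02 m and linear speed of wedge below 0.01 m/s and linear speed of clamp_board below 0.005 m/s); the robot touches nothing.
It fails at once if the crank is wound on more than 8 mm of board travel past the point where the drag lets go (y of shoe in the frame of brake_strip above 0.0085 m).
It fails at once if the clamp board is forced directly (more than 20 N) instead of with the crank (contact force between any of the arm, the fingers and clamp_board above 20 N).
It fails at once if a bystander or the toolbox lid is moved more than 30 mm (distance of any of screwdriver, oiler, bolt_tin, jug, lid_front from where it was at the start of the episode above 0.03 m).
It also fails if it takes over 72 s, if anything falls off the work surface, if the arm or the gripper's body presses on something with over 40 N, if the wrist force passes 120 N, or if a joint passes its speed limit or range.

## Working session

There is one attempt and no reset: what is moved stays moved. The work goes in short steps, Python scripts to look and compute and a shell command to move; the robot and the scene stay as the last step left them, time stands still between calls to the robot, and variables do not carry over. Pictures are saved under pics/ and viewed, about 8 in all and at most 12, crops included, and the job is handed in when it is done.

```bash
mkdir -p pics; cat > h.py <<'E'
import numpy as np, cv2
from station import sense, cams, job
def snap(name,fn=None):
    p=cams.camera_params(name); im=cams.capture(name)
    if fn: cv2.imwrite('pics/'+fn,im[:,:,::-1])
    return im,p
def ray(p,u,v):
    d=np.array([(u-p['cx'])/p['fx'],(v-p['cy'])/p['fy'],1.]); return np.array(p['origin']),np.array(p['rotation'])@d
def onz(p,u,v,z):
    o,d=ray(p,u,v); return o+d*(z-o[2])/d[2]
def proj(p,X):
    c=np.array(p['rotation']).T@(np.array(X)-np.array(p['origin'])); return np.array([p['fx']*c[0]/c[2]+p['cx'],p['fy']*c[1]/c[2]+p['cy']])
E
python3 - <<'E'
from h import *
a,p=snap('scene','scene0.png'); b,q=snap('top','top0.png')
for x in(p,q): print(x)
s=sense();print(s['tcp_pos'],s['ee_rot'],s['time_s'])
E
```

```text
{'fx': 433.18575460896415, 'fy': 433.18575460896415, 'cx': 320.7622269056988, 'cy': 198.36904945652603, 'origin': array([ 1.31899377, -0.27325657,  1.32547254]), 'rotation': array([[ 0.34125582,  0.75297913, -0.56264278],
       [ 0.93990017, -0.28066823,  0.19445567],
       [-0.01149489, -0.59518717, -0.80350488]])}
{'fx': 368.32225732998046, 'fy': 368.32225732998046, 'cx': 319.0806637122922, 'cy': 201.51571854691247, 'origin': array([0.3616736 , 0.02829776, 1.38083174]), 'rotation': array([[ 0.01594503, -0.99765685,  0.06653241],
       [-0.99981029, -0.01665313, -0.01010185],
       [ 0.01118616, -0.06635872, -0.99773313]])}
[ 0.25684922 -0.56932719  0.2912643 ] [[-9.11610372e-01 -4.11054349e-01 -9.22441907e-04]
 [-4.11055368e-01  9.11608666e-01  1.76752998e-03]
 [ 1.14355152e-04  1.99047336e-03 -9.99998012e-01]] 0.1
```

View pics/scene0.png

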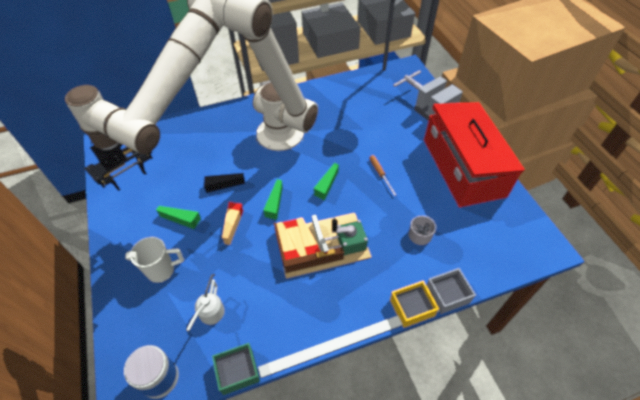

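View pics/top0.png

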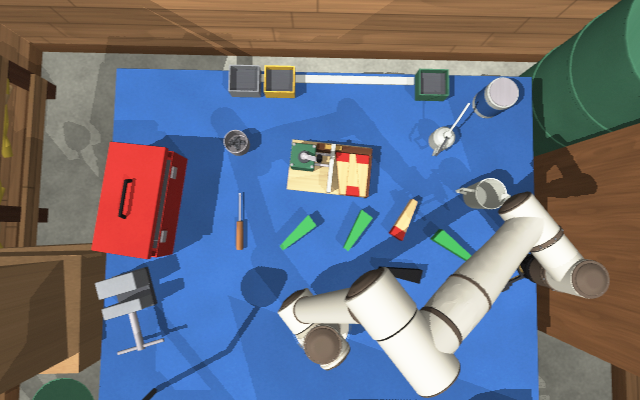

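Scene picture: the rack is at about (325,240). Its mouth faces the robot, the crank is on the green housing at (345,230), and the screwdriver lies at (383,175). 

In the top picture, these could be taken for the wedge: wooden with a red end at (405,218), green at (357,230), (298,231) and (452,245), black at (405,272). I choose the wooden one and check it in a close crop.

```bash
python3 - <<'E'
from h import *
im=cv2.imread('pics/top0.png')[130:250,275:435]
cv2.imwrite('pics/crop0.png',cv2.resize(im,None,fx=5,fy=5,interpolation=cv2.INTER_CUBIC))
E
```

```text
(no output)
```

View pics/crop0.png

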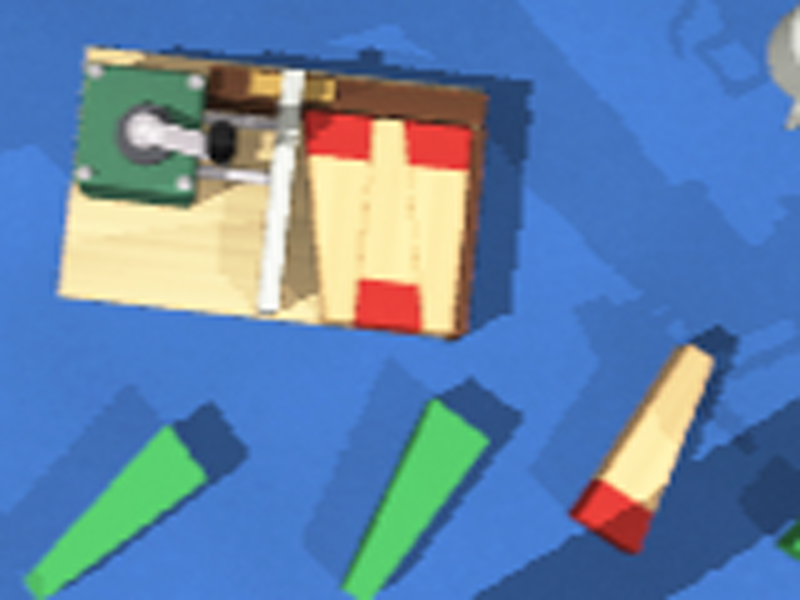

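The crop confirms it: wood with a red thick end at the lower left, thin end at the upper right. The rack mouth faces the robot. The knob is at crop (220,140), the axis at (150,130), and the brass strip's crank end at about (248,82). Next I compute the poses.

```bash
cat >> h.py <<'E'
def fit2(R,W):
    R=np.array(R)[:,:2];W=np.array(W)[:,:2];rc,wc=R.mean(0),W.mean(0)
    z=((W-wc)@[1,1j])@np.conj((R-rc)@[1,1j]);a=np.angle(z)
    M=np.array([[np.cos(a),-np.sin(a)],[np.sin(a),np.cos(a)]]);t=wc-M@rc
    return a,t,M,np.linalg.norm(W-(R@M.T+t),axis=1)
E
python3 - <<'E'
from h import *
q=cams.camera_params('top'); P=lambda u,v,z:onz(q,275+u/5,130+v/5,z)
a,t,M,r=fit2([(.09,.154),(.09,.066),(.075,-.130)],[P(88,65,.082),P(207,75,.082),P(472,125,.053)])
print('rack yaw',np.degrees(a),t,r)
f1,f2=P(60,297,.008),P(320,323,.008); print('front',(f1[:2]-t)@M,(f2[:2]-t)@M)
print('axis',t+M@[.04,.105], P(150,130,.105))
k=P(220,140,.156); print('knob',k,(k[:2]-t)@M-[.04,.105])
print('strip end',(P(248,82,.064)[:2]-t)@M,'strip other',(P(335,90,.064)[:2]-t)@M)
print('board arm',(P(292,72,.091)[:2]-t)@M, 'board front',(P(258,310,.056)[:2]-t)@M,(P(280,312,.056)[:2]-t)@M)
for c in [(688,345),(714,357),(660,515),(597,480)]: print('wedge',P(*c,.045))
E
```

```text
rack yaw -3.615816482350165 [ 0.55651941 -0.03295474] [0.00207103 0.00072466 0.00138383]
front [-0.07037251  0.16394602] [-0.07427863 -0.0315265 ]
axis [0.60306171 0.0693136 ] [0.60552068 0.06719029 0.105     ]
knob [0.5898354  0.01850377 0.156     ] [-0.00999561 -0.05154282]
strip end [0.09108279 0.03694782] strip other [ 0.09036615 -0.02631805]
board arm [0.09485257 0.00662571] board front [-0.07280057  0.01667126] [-0.07297485  0.00071056]
wedge [ 0.4656386  -0.32612713  0.045     ]
wedge [ 0.45718215 -0.34513105  0.045     ]
wedge [ 0.34172902 -0.30565812  0.045     ]
wedge [ 0.36631449 -0.25983312  0.045     ]
```

```bash
python3 -m handwheel '[[0,0,0,8.1,0.7],[0,0,0,8.1,0.7],[0,0,0,8.1,0.7],[-2.8,4.9,0,0,0.7],[-2.8,4.9,0,0,0.7],[-2.8,4.9,0,0,0.7],[-2.8,4.9,0,0,0.7],[-2.8,4.9,0,0,0.7],[-2.8,4.9,0,0,0.7],[-2.8,4.9,0,0,0.7]]'
python3 -m handwheel '[[-2.8,4.9,0,0,0.7],[-2.8,4.9,0,0,0.7],[-2.6,4.8,0,0,0.7],[-2.6,4.8,0,0,0.7],[-2.6,4.8,0,0,0.7],[0,0,0,0,0.7],[0,0,0,0,0.7]]'
python3 - <<'E'
from h import *
s=sense();print(s['tcp_pos'],s['ee_rot'],s['joints'])
a,p=snap('wrist','w1.png');print(p); snap('top','t1.png')
for X in [(.603,.0693,.098),(.591,.0165,.156)]: print(proj(p,X))
E
```

```text
time_s: 1.35
tcp_pos: [0.4536, -0.225, 0.2921]
ee_rot: [[-1.0, 0.0, -0.0], [0.0, 1.0, 0.0], [0.0, 0.0, -1.0]]
wrist_force: [1.4, -0.5, -0.3]
gripper_width: 0.7
time_s: 2.22
tcp_pos: [0.5868, 0.0152, 0.2916]
ee_rot: [[-1.0, -0.0, -0.002], [-0.0, 1.0, -0.0], [0.002, -0.0, -1.0]]
wrist_force: [0.2, -1.3, -0.0]
gripper_width: 0.699
[0.58678807 0.01521967 0.2915746 ] [[-9.99998568e-01 -4.18011191e-05 -1.69195493e-03]
 [-4.11872811e-05  9.99999933e-01 -3.62831272e-04]
 [ 1.69196999e-03 -3.62761066e-04 -9.99998503e-01]] [ 1.72795238e+01  1.84137314e+01 -5.08979048e+00 -9.74648060e-03
 -6.65952200e+01 -1.07273267e+02]
{'fx': 285.62661746389614, 'fy': 285.62661746389614, 'cx': 321.5048434842067, 'cy': 201.62502193972904, 'origin': array([0.50651469, 0.0154578 , 0.38395338]), 'rotation': array([[-5.28766248e-04,  9.56940474e-01,  2.90283741e-01],
       [ 9.99999781e-01,  3.90804279e-04,  5.33235861e-04],
       [ 3.96830849e-04,  2.90283959e-01, -9.56940471e-01]])}
[372.32664594 210.47193929]
[322.57250842 218.90013105]
```

View pics/w1.png

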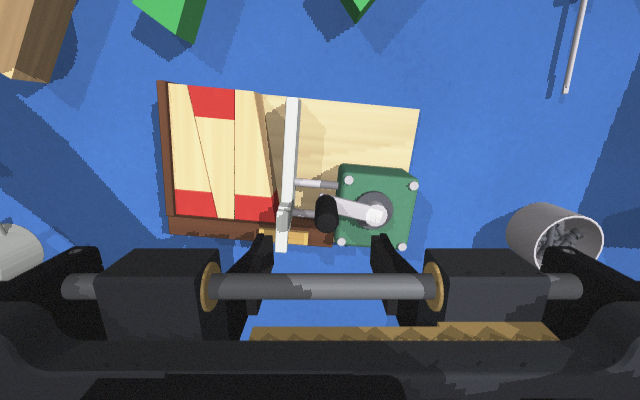

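The wrist view shows the knob at about (326,213), the axis cap at (376,214), and the board's edge at column 285–300. The strip is at (270–310,237). Now refine the knob, axis and rack positions.

```bash
python3 - <<'E'
from h import *
q=cams.camera_params('wrist'); im=cv2.imread('pics/w1.png')
m=(im[180:245,305:350].max(2)<50).astype(np.uint8)
n,l,st,c=cv2.connectedComponentsWithStats(m); 
for i in range(1,n):
  if st[i,4]>60: print(st[i]+[305,180,0,0,0],c[i]+[305,180])
for z in (.099,.156): print('proj knob',proj(q,(.590,.0175,z)))
P=lambda u,v,z:onz(q,u,v,z)
# rack: front floor corner line, housing near corners, packed1 front corner
a,t,M,r=fit2([(0,.066),(0,.154),(-.075,-.130),(-.075,-.0585),(-.075,-.1085)],[P(342,165,.082),P(417,171,.082),P(167,84,.053),P(235,90,.053),P(189,86,.053)])
print(np.degrees(a),t,r)
print('axis',t+M@[.04,.105],P(376,214,.1))
print('knob est top',P(326,221,.156))
E
```

```text
[314 195  25  38 700] [325.75857143 213.86      ]
proj knob [324.16783417 198.71699576]
proj knob [324.8049337  217.58378114]
-3.4629827476904103 [ 0.55651294 -0.02834142] [0.00306859 0.00840926 0.00207378 0.00413327 0.00416996]
axis [0.60278228 0.07405071] [0.60656951 0.07220351 0.1       ]
knob est top [0.59310239 0.01852772 0.156     ]
```

```bash
python3 -m handwheel '[[-0.5,0.35,2,0,0.7],[0,0,3.5,0,0.7],[0,0,3.5,0,0.7],[0,0,2.4,0,0.7],[0,0,0,0,0.2],[0,0,0,0,0],[0,0,0,0,0],[0,0,0,0,0],[0,0,0,0,0]]'
```

```text
time_s: 3.45
tcp_pos: [0.5926, 0.0191, 0.179]
ee_rot: [[-1.0, 0.0, 0.002], [0.0, 1.0, 0.001], [-0.002, 0.001, -1.0]]
wrist_force: [-0.0, 1.0, 1.3]
gripper_width: 0.246
```

```bash
python3 - <<'E'
from h import *
th=np.radians(np.arange(-104,400,12)); 
d=np.diff(np.c_[-5.5*np.cos(th),5.5*np.sin(th)],axis=0)
for i,r in enumerate(d): print(-104+12*i,np.round(r,2), end=';  ' if (i+1)%4 else '\n')
E
```

```text
-104 [-1.14 -0.16];  -92 [-1.15  0.08];  -80 [-1.11  0.32];  -68 [-1.02  0.54]
-56 [-0.88  0.74];  -44 [-0.71  0.91];  -32 [-0.5   1.03];  -20 [-0.28  1.12]
-8 [-0.04  1.15];  4 [0.2  1.13];  16 [0.43 1.07];  28 [0.64 0.95]
40 [0.83 0.8 ];  52 [0.98 0.61];  64 [1.08 0.39];  76 [1.14 0.16]
88 [ 1.15 -0.08];  100 [ 1.11 -0.32];  112 [ 1.02 -0.54];  124 [ 0.88 -0.74]
136 [ 0.71 -0.91];  148 [ 0.5  -1.03];  160 [ 0.28 -1.12];  172 [ 0.04 -1.15]
184 [-0.2  -1.13];  196 [-0.43 -1.07];  208 [-0.64 -0.95];  220 [-0.83 -0.8 ]
232 [-0.98 -0.61];  244 [-1.08 -0.39];  256 [-1.14 -0.16];  268 [-1.15  0.08]
280 [-1.11  0.32];  292 [-1.02  0.54];  304 [-0.88  0.74];  316 [-0.71  0.91]
328 [-0.5   1.03];  340 [-0.28  1.12];  352 [-0.04  1.15];  364 [0.2  1.13]
376 [0.43 1.07];
```

```bash
python3 -m handwheel '[[-1.14,-0.16,0,0,0],[-1.15,0.08,0,0,0],[-1.11,0.32,0,0,0],[-1.02,0.54,0,0,0]]'; python3 -m handwheel '[[-0.88,0.74,0,0,0],[-0.71,0.91,0,0,0],[-0.5,1.03,0,0,0]]'
```

```text
time_s: 3.95
tcp_pos: [0.6372, 0.0271, 0.1788]
ee_rot: [[-1.0, 0.0, -0.0], [0.0, 1.0, 0.0], [0.0, 0.0, -1.0]]
wrist_force: [-5.0, 3.8, 7.3]
gripper_width: 0.244
time_s: 4.32
tcp_pos: [0.6576, 0.0532, 0.1788]
ee_rot: [[-1.0, 0.0, -0.002], [0.0, 1.0, -0.001], [0.002, -0.001, -1.0]]
wrist_force: [-5.1, 0.5, 7.1]
gripper_width: 0.238
```

```bash
python3 - <<'E'
from h import *
im,p=snap('wrist','w2.png')
print(proj(p,(.6574,.0537,.156)),proj(p,(.6057,.0725,.1)),sense()['wrist_force'])
E
```

```text
[321.89431525 293.92961657] [353.08888856 164.12664736] [-3.84711854  2.32891579  7.47841224]
```

View pics/w2.png

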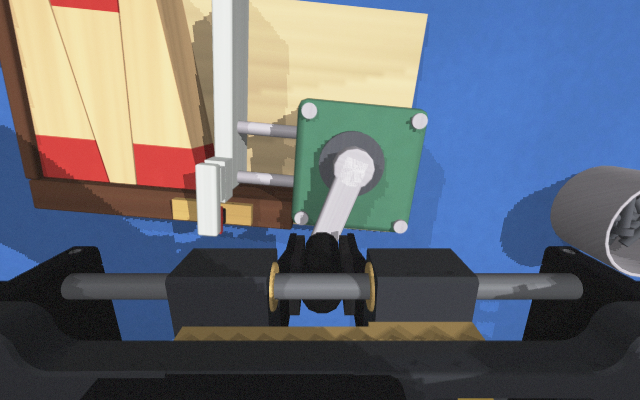

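The wrist view shows the knob held in the jaws at (320,270), the arm turning about the axis at (353,166), and the board moving off the wedges. The strip's crank end is at (252,213) and the red shoe stem at about (222,212), so roughly 25 mm, or about 6 rad, is left.

```bash
python3 -m handwheel '[[-0.28,1.12,0,0,0],[-0.04,1.15,0,0,0],[0.2,1.13,0,0,0],[0.43,1.07,0,0,0]]'; python3 -m handwheel '[[0.64,0.95,0,0,0],[0.83,0.8,0,0,0],[0.98,0.61,0,0,0],[1.08,0.39,0,0,0]]';python3 -m handwheel '[[1.14,0.16,0,0,0],[1.15,-0.08,0,0,0],[1.11,-0.32,0,0,0],[1.02,-0.54,0,0,0]]'
```

```text
time_s: 4.88
tcp_pos: [0.6552, 0.0974, 0.1789]
ee_rot: [[-1.0, 0.0, 0.0], [0.0, 1.0, -0.002], [-0.0, -0.002, -1.0]]
wrist_force: [-2.4, -2.9, 5.8]
gripper_width: 0.245
time_s: 5.38
tcp_pos: [0.6196, 0.1259, 0.1789]
ee_rot: [[-1.0, -0.0, 0.003], [-0.0, 1.0, 0.0], [-0.003, 0.0, -1.0]]
wrist_force: [0.9, -1.4, 5.1]
gripper_width: 0.243
time_s: 5.88
tcp_pos: [0.5749, 0.1182, 0.1789]
ee_rot: [[-1.0, -0.0, 0.002], [-0.0, 1.0, 0.001], [-0.002, 0.001, -1.0]]
wrist_force: [2.8, -1.0, 3.6]
gripper_width: 0.244
```

```bash
python3 -m handwheel '[[0.88,-0.74,0,0,0],[0.71,-0.91,0,0,0],[0.5,-1.03,0,0,0],[0.28,-1.12,0,0,0]]'; python3 -m handwheel '[[0.04,-1.15,0,0,0],[-0.2,-1.13,0,0,0],[-0.43,-1.07,0,0,0]]'; python3 - <<'E'
from h import *
im,p=snap('wrist','w3.png'); s=sense();print(s['wrist_force'],s['tcp_pos'])
snap('top','t3.png')
E
```

```text
time_s: 6.38
tcp_pos: [0.5512, 0.0799, 0.1788]
ee_rot: [[-1.0, -0.0, 0.002], [-0.0, 1.0, 0.001], [-0.002, 0.001, -1.0]]
wrist_force: [2.0, 1.1, 5.1]
gripper_width: 0.245
time_s: 6.75
tcp_pos: [0.5573, 0.0464, 0.1788]
ee_rot: [[-1.0, 0.0, 0.002], [0.0, 1.0, 0.001], [-0.002, 0.001, -1.0]]
wrist_force: [0.8, 2.8, 5.3]
gripper_width: 0.245
[ 1.70359335 -1.97511604  6.55194898] [0.55784798 0.04539759 0.17882478]
```

View pics/w3.png

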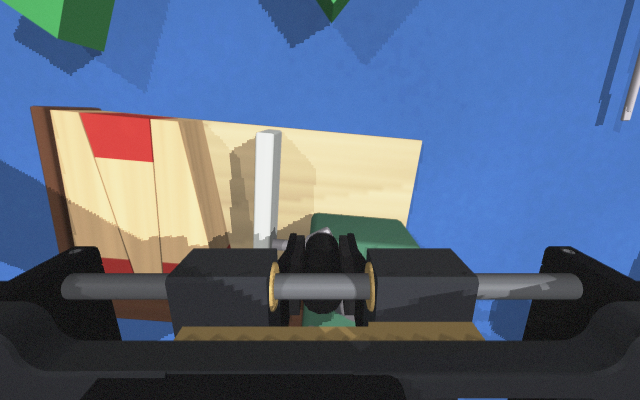

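The wrist view shows the board at column 258–280 and the gap opening. The crank has turned about 312° (22 mm of board travel), and the strip is hidden behind the gripper. I go on in smaller steps.

```bash
python3 -m handwheel '[[-0.64,-0.95,0,0,0],[-0.83,-0.8,0,0,0]]'; python3 -m handwheel '[[-0.98,-0.61,0,0,0],[-1.08,-0.39,0,0,0]]'; python3 -m handwheel '[[-1.14,-0.16,0,0,0],[-1.15,0.08,0,0,0]]'; python3 - <<'E'
from h import *
q=cams.camera_params('top')
im,p=snap('wrist','w4.png'); s=sense();print(s['wrist_force'],s['tcp_pos'])
t,_=snap('top'); c=t[130:215,275:435][:,:,::-1]
c=cv2.resize(c,None,fx=4,fy=4,interpolation=cv2.INTER_CUBIC)
w=im[:,:,::-1]; out=np.zeros((400+340,640,3),np.uint8); out[:400]=w; out[400:740]=c
cv2.imwrite('pics/m4.png',cv2.resize(out,(518,600),interpolation=cv2.INTER_AREA))
E
```

```text
time_s: 7.1
tcp_pos: [0.5719, 0.029, 0.1788]
ee_rot: [[-1.0, 0.0, 0.002], [0.0, 1.0, 0.001], [-0.002, 0.001, -1.0]]
wrist_force: [0.9, 2.6, 6.1]
gripper_width: 0.246
time_s: 7.35
tcp_pos: [0.5924, 0.019, 0.1789]
ee_rot: [[-1.0, 0.0, 0.001], [0.0, 1.0, 0.001], [-0.001, 0.001, -1.0]]
wrist_force: [-0.9, 4.2, 5.5]
gripper_width: 0.245
time_s: 7.6
tcp_pos: [0.615, 0.0182, 0.1788]
ee_rot: [[-1.0, 0.001, -0.0], [0.001, 1.0, 0.001], [0.0, 0.001, -1.0]]
wrist_force: [-1.8, 3.4, 7.3]
gripper_width: 0.241
[0.03458354 1.73491127 5.9757409 ] [0.61668345 0.01854752 0.1788453 ]
```

View pics/m4.png

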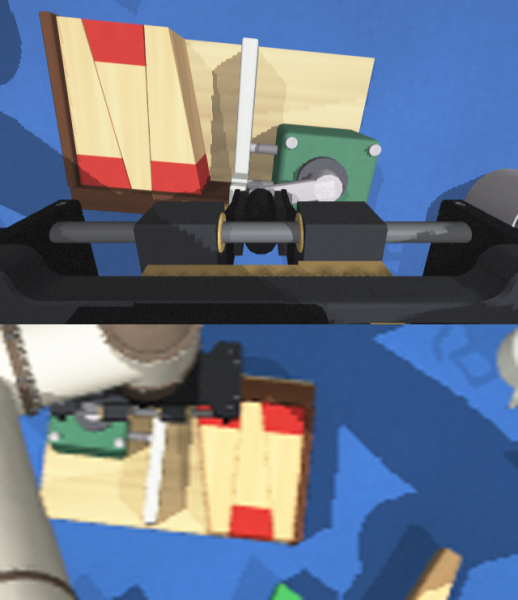

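The montage shows the board at column 235–255, with the shoe hidden behind the fingers. I use the earlier w2 view to predict where the shoe runs off.

```bash
python3 - <<'E'
from h import *
p=cams.camera_params('wrist'); p['origin']=p['origin']-sense()['tcp_pos']+np.array([.6578,.0535,.1788])
a=np.radians(-3.6);M=np.array([[np.cos(a),-np.sin(a)],[np.sin(a),np.cos(a)]]);ax=np.array([.6057,.0725]);t=ax-M@[.04,.105]
R=lambda u,v,z:np.round(((onz(p,u,v,z)[:2]-t)@M)*1000,1)
print('strip',R(172,210,.064),R(252,212,.064),R(252,223,.064),R(252,203,.064))
print('arm end top',R(198,235,.091),R(222,235,.091),'board front col',R(215,20,.056),R(232,20,.056))
print('stem',R(223,213,.075),R(223,213,.07),'house',R(300,100,.082),R(427,110,.082))
im=cv2.imread('pics/w2.png')[185:245,160:265]
cv2.imwrite('pics/c2.png',cv2.resize(im,None,fx=6,fy=6,interpolation=cv2.INTER_CUBIC))
E
```

```text
strip [ 90.  -24.8] [87.8 36.2] [96.9 36.1] [80.6 36.2]
arm end top [97.   5.5] [96.  21.9] board front col [-41.7  11.1] [-42.4  22.3]
stem [85.9 17.7] [87.8 16. ] house [ 5.4 70.8] [  6.2 150.9]
```

View pics/c2.png

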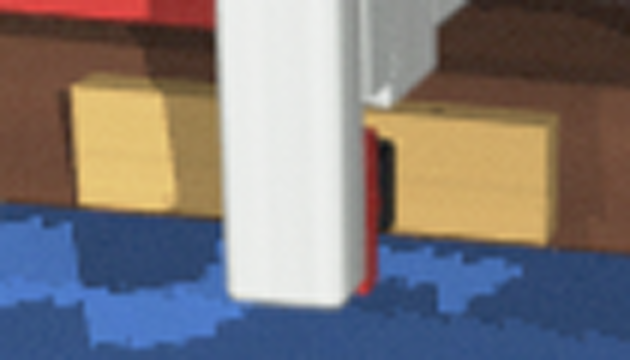

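The crop shows the red stem (370,210) and black wheel (385,185) beside the white arm, with the brass end at (555,175). About 23 mm was left then, so the shoe should let go at a crank bearing of about 308–326°. The target is about 365°.

```bash
python3 -m handwheel '[[-1.11,0.32,0,0,0]]'; python3 -m handwheel '[[-1.02,0.54,0,0,0]]'; python3 -m handwheel '[[-0.88,0.74,0,0,0]]';  python3 -m handwheel '[[-0.71,0.91,0,0,0]]'; python3 -m handwheel '[[-0.5,1.03,0,0,0]]';python3 - <<'E'
from h import *
im,p=snap('wrist','w5.png'); s=sense();print(s['wrist_force'],s['tcp_pos'])
im=im[90:260,130:370,::-1]
cv2.imwrite('pics/c5.png',cv2.resize(im,None,fx=3.3,fy=3.3,interpolation=cv2.INTER_CUBIC))
E
```

```text
time_s: 7.82
tcp_pos: [0.6255, 0.0211, 0.1788]
ee_rot: [[-1.0, 0.001, -0.001], [0.001, 1.0, 0.0], [0.001, 0.0, -1.0]]
wrist_force: [-2.1, 2.2, 8.4]
gripper_width: 0.239
time_s: 7.95
tcp_pos: [0.6361, 0.0264, 0.1788]
ee_rot: [[-1.0, 0.001, -0.001], [0.001, 1.0, -0.0], [0.001, -0.0, -1.0]]
wrist_force: [-2.8, 2.7, 8.1]
gripper_width: 0.245
time_s: 8.07
tcp_pos: [0.6451, 0.0338, 0.1788]
ee_rot: [[-1.0, 0.001, -0.001], [0.001, 1.0, -0.0], [0.001, -0.0, -1.0]]
wrist_force: [-1.9, 0.4, 8.5]
gripper_width: 0.242
time_s: 8.2
tcp_pos: [0.6523, 0.0429, 0.1788]
ee_rot: [[-1.0, 0.001, -0.0], [0.001, 1.0, -0.0], [0.0, -0.0, -1.0]]
wrist_force: [-0.8, -0.1, 7.8]
gripper_width: 0.243
time_s: 8.32
tcp_pos: [0.6574, 0.0532, 0.1788]
ee_rot: [[-1.0, 0.001, 0.0], [0.001, 1.0, -0.0], [-0.0, -0.0, -1.0]]
wrist_force: [-1.7, -1.6, 7.6]
gripper_width: 0.247
[0.12844572 1.33166246 8.12520984] [0.65788752 0.05451365 0.17887381]
```

View pics/c5.png

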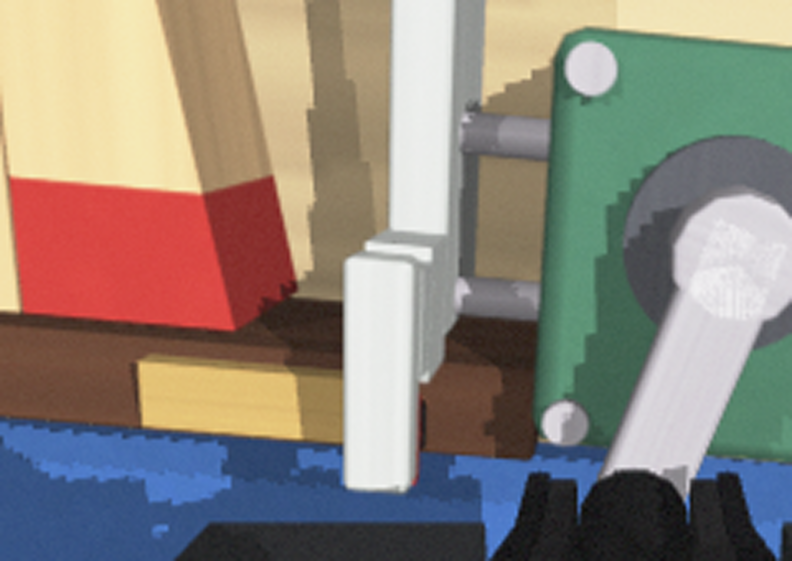

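The strip's end is now under the arm and the wheel's edge is just beyond it, so the shoe is an estimated 2 mm past the end. I add two more rows (about 1.7 mm), then let go and look from the crank side.

```bash
python3 -m handwheel '[[-0.28,1.12,0,0,0]]'; python3 -m handwheel '[[-0.04,1.15,0,0,0]]'; python3 -m handwheel '[[0,0,0,0,0.5],[0,0,0,0,0.5],[0,0,0,0,0.5],[0,0,-3,0,0.5],[1,3,-3,0,0.5],[3,3,-2,0,0.5],[3,3,0,0,0.5],[2,0,0,0,0.5],[0,0,0,0,0.5]]'; python3 - <<'E'
from h import *
im,p=snap('wrist','w6.png'); s=sense();print(s['wrist_force'],s['tcp_pos'])
a=np.radians(-3.6);M=np.array([[np.cos(a),-np.sin(a)],[np.sin(a),np.cos(a)]]);ax=np.array([.6057,.0725]);t=ax-M@[.04,.105]
u=proj(p,np.r_[t+M@[.088,.036],.064]);print(u)
u=u.astype(int);im=im[max(u[1]-60,0):u[1]+60,max(u[0]-80,0):u[0]+80,::-1]
cv2.imwrite('pics/c6.png',cv2.resize(im,None,fx=4.5,fy=4.5,interpolation=cv2.INTER_CUBIC))
E
```

```text
time_s: 8.5
tcp_pos: [0.6603, 0.0641, 0.1789]
ee_rot: [[-1.0, 0.001, 0.001], [0.001, 1.0, -0.0], [-0.001, -0.0, -1.0]]
wrist_force: [-0.7, -1.8, 6.5]
gripper_width: 0.242
time_s: 8.62
tcp_pos: [0.6608, 0.0759, 0.1789]
ee_rot: [[-1.0, 0.0, 0.001], [0.0, 1.0, -0.0], [-0.001, -0.0, -1.0]]
wrist_force: [-0.7, -0.7, 6.2]
gripper_width: 0.244
time_s: 9.75
tcp_pos: [0.5694, 0.1661, 0.2584]
ee_rot: [[-1.0, -0.001, -0.001], [-0.001, 1.0, -0.0], [0.001, -0.0, -1.0]]
wrist_force: [0.4, -0.6, 0.1]
gripper_width: 0.503
[0.5880803  0.00625434 0.23039631] [0.57032872 0.16594232 0.2583384 ]
[173.65391115 263.65950411]
```

View pics/c6.png

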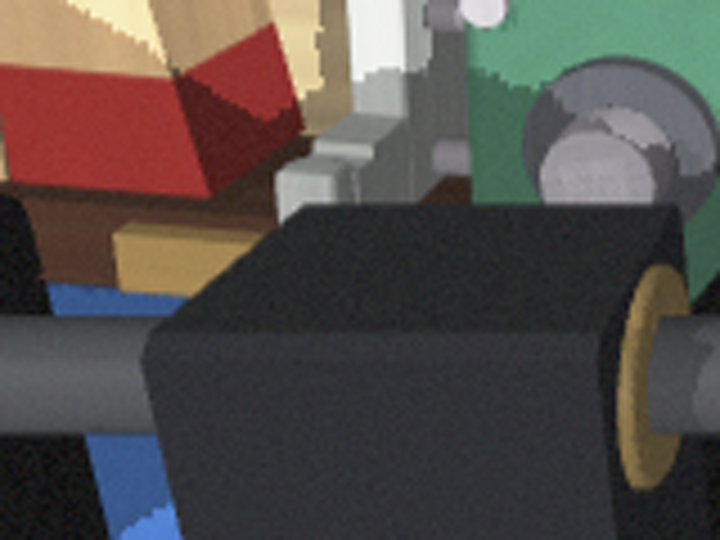

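The gripper's own body hides the strip here, so this crop says nothing. I have used 10 views. I shift the camera towards the back and measure with colour masks.

```bash
python3 -m handwheel '[[-4,0,0,0,0.5],[-4,0,0,0,0.5],[-3,0,0,0,0.5],[0,0,0,0,0.5],[0,0,0,0,0.5]]'; python3 - <<'E'
from h import *
im,p=snap('wrist','w7.png')
a=np.radians(-3.6);M=np.array([[np.cos(a),-np.sin(a)],[np.sin(a),np.cos(a)]]);ax=np.array([.6057,.0725]);t=ax-M@[.04,.105]
W=lambda x,y,z:proj(p,np.r_[t+M@[x,y],z])
for y in (-.024,.036,.040): print(y,W(.088,y,.064),W(.096,y,.064))
u=W(.092,.036,.064).astype(int)
hsv=cv2.cvtColor(im,cv2.COLOR_RGB2HSV)
h,s,v=[hsv[:,:,i].astype(int) for i in range(3)]
def ch(r,c):
    H,S,V=h[r,c],s[r,c],v[r,c]
    if V<45: return '#'
    if S<60: return 'w' if V>110 else 'g'
    if (H<4 or H>172) and S>150: return 'R'
    if 15<=H<=28 and S>90 and V>90: return 'Y'
    if H<15: return 'b'
    if 95<H<125: return '~'
    if 60<H<95: return 'G'
    return '.'
for r in range(u[1]-22,u[1]+24): print(r,''.join(ch(r,c) for c in range(u[0]-45,u[0]+50)))
print('col0',u[0]-45)
E
```

```text
time_s: 10.42
tcp_pos: [0.6807, 0.1653, 0.2573]
ee_rot: [[-1.0, 0.001, -0.001], [0.001, 1.0, -0.001], [0.001, -0.001, -1.0]]
wrist_force: [0.9, 0.1, -0.2]
gripper_width: 0.5
-0.024 [ 97.2194993  162.15728658] [ 98.53128162 170.02983665]
0.036 [157.54536771 165.83284381] [158.36947955 173.64632504]
0.04 [161.55080563 166.07688864] [162.342667  173.8864557]
147 RRRRRRRRRRRRRRRRRRRRbbgwwwwwwwwwwwwwwwwwwwwwwwwwwwwwwwwwwwwwwwwwggggggggGGGGGGGGGGGGGGGGGGGGGGG
148 RRRRRRRRRRRRRRRbbbbbbbgwwwwwwwwwwwwwwwwwwwwwwwwwwwwwwwwwwwwwwwwwggggggwwGGGGGGGGGGGGGGGGGGGGGGG
149 bbbRRRRbbbbbbbbbbbbbbbbwwwwwwwwwwwwwwwwwwwwwwwwwwwwwwwwwwwwwwwwwggg....wGGGGGGGGGGGGGGGGGGGGGGG
150 bbbbbbbbbbbbbbbbbbbbbbbwwwwwwwwwwwwwwwwwwwwwwwwwwwwwwwwwwwwwwgggbbbbb...GGGGGGGGGGGGGGGGGGGGGGG
151 bbbbbbbbbbbbbbbbbbbbbbbwwwwwwwwwwwwwwwwwwwwwwwwwwwwwwwwwwwggbbbbbbbbbbbbGGGGGGGGGGGGGGGGGGGGGGG
152 bbbbbbbbbbbbbbbbbbbbbbbwwwwwwwwwwwwwwwwwwwwwwwwwwwwwwwwwwwbbbbbbbbbbbbbbGGGGGGGGGGGGGGGGGGGGGGG
153 bbbbbbbbbbbbbbbbbbbbbbbwwwwwwwwwwwwwwwwwwwwwwwwwwwwwwwwwwwbbbbbbb.bbbbbbGGGGGGGGGGGGGGGGGGGGGGG
154 bbbbbbbbbbbbbbbbbbbbbbbwwwwwwwwwwwwwww
[... 3166 characters left out ...]
~~~~~~~~~~~~~~~~~~~~~~~~~~~~~~~~~~~~~~~~~~~~~~~~~~~~~~~~~~~~~~~~~~~~~~~~~~~~~~~~~~~~~~~~~~#
187 ~~~~~~~~~~~~~~~~~~~~~~~~~~~~~~~~~~~~~~~~~~~~~~~~~~~~~~~~~~~~~~~~~~~~~~~~~~~~~~~~~~~~~~~~~~~~~##
188 ~~~~~~~~~~~~~~~~~~~~~~~~~~~~~~~~~~~~~~~~~~~~~~~~~~~~~~~~~~~~~~~~~~~~~~~~~~~~~~~~~~~~~~~~~~~####
189 ~~~~~~~~~~~~~~~~~~~~~~~~~~~~~~~~~~~~~~~~~~~~~~~~~~~~~~~~~~~~~~~~~~~~~~~~~~~~~~~~~~~~~~~~~######
190 ~~~~~~~~~~~~~~~~~~~~~~~~~~~~~~~~~~~~~~~~~~~~~~~~~~~~~~~~~~~~~~~~~~~~~~~~~~~~~~~~~~~~~~~~#######
191 ~~~~~~~~~~~~~~~~~~~~~~~~~~~~~~~~~~~~~~~~~~~~~~~~~~~~~~~~~~~~~~~~~~~~~~~~~~~~~~~~~~~~~~#########
192 ~~~~~~~~~~~~~~~~~~~~~~~~~~~~~~~~~~~~~~~~~~~~~~~~~~~~~~~~~~~~~~~~~~~~~~~~~~~~~~~~~~~~###########
col0 112
```

Measured here, the wheel's edge (column 163) puts the shoe 2.5–3.6 mm past the strip's end. To test the drag directly, I'll push the knob slowly with shut fingers, which also adds about 1 mm.

```bash
python3 -m handwheel '[[1,-5,0,0,0],[1.0,-5,0,0,0],[0,-2.5,0,0,0],[0,0,3,0,0],[0,0,4.8,0,0],[0,0,0,0,0],[0,0,0,0,0]]'; python3 -m handwheel '[[0,0.5,0,0,0],[0,0.25,0,0,0]]'; for i in 1 2 3; do python3 -m handwheel '[[0,0.25,0,0,0]]' | grep -E 'tcp|force'; done
```

```text
time_s: 11.35
tcp_pos: [0.6616, 0.0414, 0.1821]
ee_rot: [[-1.0, -0.001, 0.003], [-0.001, 1.0, -0.0], [-0.003, -0.0, -1.0]]
wrist_force: [-0.0, 0.9, 0.4]
gripper_width: 0.008
time_s: 11.6
tcp_pos: [0.6612, 0.0492, 0.182]
ee_rot: [[-1.0, -0.0, 0.003], [-0.0, 1.0, 0.001], [-0.003, 0.001, -1.0]]
wrist_force: [0.3, -0.3, -0.0]
gripper_width: 0.006
tcp_pos: [0.6607, 0.0515, 0.1811]
wrist_force: [-0.5, -0.3, -0.2]
tcp_pos: [0.6606, 0.0538, 0.1805]
wrist_force: [0.8, -1.0, 0.2]
tcp_pos: [0.6606, 0.056, 0.1805]
wrist_force: [-0.2, -0.6, 2.0]
```

```bash
for i in 1 2; do python3 -m handwheel '[[0,0.25,0,0,0]]' | grep -E 'tcp|force'; done; python3 - <<'E'
from h import *
im,p=snap('wrist','w8.png'); s=sense(); print(s['tcp_pos'],s['wrist_force'])
# crank arm bearing from its grey pixels: axis cap and arm
hsv=cv2.cvtColor(im,cv2.COLOR_RGB2HSV).astype(int)
u=proj(p,(.6057,.0725,.1));print(u)
t=np.array([.6057,.0725])
for b in (-10,0,4,10,16,22,30):
    row=[]
    for r in (.02,.03,.04):
        q=proj(p,(t[0]+r*np.cos(np.radians(b)),t[1]+r*np.sin(np.radians(b)),.098)).astype(int)
        row.append(tuple(hsv[q[1],q[0],1:]) if 0<=q[1]<400 else None)
    print(b,row)
E
```

```text
tcp_pos: [0.6606, 0.0585, 0.1804]
wrist_force: [1.4, -1.7, 1.1]
tcp_pos: [0.6606, 0.061, 0.1803]
wrist_force: [-0.5, -1.1, 0.5]
[0.66054519 0.06134843 0.18023381] [ 0.27552731 -0.1408596   0.49538756]
[339.88481714 158.68471897]
-10 [(np.int64(7), np.int64(172)), (np.int64(91), np.int64(95)), (np.int64(93), np.int64(96))]
0 [(np.int64(9), np.int64(218)), (np.int64(7), np.int64(218)), (np.int64(42), np.int64(92))]
4 [(np.int64(7), np.int64(218)), (np.int64(8), np.int64(218)), (np.int64(5), np.int64(218))]
10 [(np.int64(6), np.int64(217)), (np.int64(8), np.int64(215)), (np.int64(7), np.int64(215))]
16 [(np.int64(6), np.int64(217)), (np.int64(6), np.int64(216)), (np.int64(6), np.int64(215))]
22 [(np.int64(5), np.int64(216)), (np.int64(8), np.int64(217)), (np.int64(7), np.int64(217))]
30 [(np.int64(8), np.int64(218)), (np.int64(40), np.int64(145)), (np.int64(93), np.int64(131))]
```

The drag is about 1 N and the crank arm followed to a bearing of about 15°, so it is slack. The shoe should be about 3.5–4.5 mm past. On my way to the wedge I recheck from the other side.

```bash
python3 -m handwheel '[[0,-1,0,0,0.3],[0,0,-4,0,0.5],[0,-3,-4,0,0.7],[0,-4,0,0,0.7],[-1,-4,0,0,0.7],[0,0,0,0,0.7],[0,0,0,0,0.7]]'; python3 - <<'E'
from h import *
im,p=snap('wrist','w9.png')
a=np.radians(-3.6);M=np.array([[np.cos(a),-np.sin(a)],[np.sin(a),np.cos(a)]]);ax=np.array([.6057,.0725]);t=ax-M@[.04,.105]
W=lambda x,y,z:proj(p,np.r_[t+M@[x,y],z])
for y in (-.024,.036,.040): print(y,W(.088,y,.064),W(.088,y,.07),W(.096,y,.064))
u=W(.092,.036,.064).astype(int)
hsv=cv2.cvtColor(im,cv2.COLOR_RGB2HSV); h,s,v=[hsv[:,:,i].astype(int) for i in range(3)]
def ch(r,c):
    H,S,V=h[r,c],s[r,c],v[r,c]
    if V<45: return '#'
    if S<60: return 'w' if V>110 else 'g'
    if (H<4 or H>172) and S>150: return 'R'
    if 15<=H<=28 and S>90 and V>90: return 'Y'
    if H<15: return 'b'
    if 95<H<125: return '~'
    if 60<H<95: return 'G'
    return '.'
for r in range(u[1]-14,u[1]+14): print(r,''.join(ch(r,c) for c in range(u[0]-30,u[0]+45)))
print('col0',u[0]-30)
E
```

```text
time_s: 13.15
tcp_pos: [0.6702, -0.0593, 0.2598]
ee_rot: [[-1.0, 0.001, -0.001], [0.001, 1.0, 0.0], [0.001, 0.0, -1.0]]
wrist_force: [-0.1, -0.3, -0.1]
gripper_width: 0.67
-0.024 [321.00717376 171.60133711] [321.00327795 172.74322653] [320.52800439 179.25500861]
0.036 [379.38509066 175.18157366] [380.54768743 176.39045027] [378.44826752 182.77739178]
0.04 [383.26073427 175.4192615 ] [384.50044271 176.63256507] [382.29365464 183.0112465 ]
164 bbbbbbbbbbbbbbbbbbbbbbbbbbbgggwgwwwwwwwwwwwwwwwwwbbb.#GGGGGGGGGGGGGGGGGGGGG
165 bbbbbbbbbbbbbbbbbbbbbbbbbbbgggwwwwwwwwwwwwwwwwwwwbbbbbbgGGGGGGGGGGGGGGGGGGG
166 YYYYYbbbbbbbbbbbbbbbbbbbbbbbbwwwgwwwwwwwwwwwwwwwwbbbbbbb#GGGGGGGGGGGGGGGGGG
167 YYYYYYYYYYYYYYY..bbbbbbbbbbbbbgggwwwwwwwwwwwwwwwwbbbbbbbbbgGGGGGGGGGGGGGGGG
168 YYYYYYYYYYYYYYYYYYYYYYYYYYY.bbbbgwwwwwwwwwwwwwwwbbbbbbbbbbbgGGGGGGGGGGGGGGG
169 YYYYYYYYYYYYYYYYYYYYYYYYYYYYYYYbgwwwwwwwwwwwwwwwbbbbbbbbbbbgGGGGGGGGGGGGGGG
170 YYYYYYYYYYYYYYYYYYYYYYYYYYYYYYYggwwwwwwwwwwwwwwwbbbbbbbbbbbGGGGGGGGGGGGGGGG
171 YYYYYYYYYYYYYYYYYYYYYYYYYYYYYYYgwwwwwwwwwwwwwwwwbbbbbbbbbbbGGGGGGGGGGGGGwGG
172 YYYYYYYYYYYYYY
[... 890 characters left out ...]
YYYYbbgwwwwwwwwwwwwwwwbbbbbbbbbbb................gg
184 b.bbbbbbbbb.bbbb..YYYYYYYYYYYggwwwwwwwwwwwwwwwbbbbbbbbbbb..................
185 ............bbbbbbbbbbbbbb.bbgwwwwwwwwwwwwwwwbbbbbbbbbbb...................
186 ........................bbbbbgwwwwwwwwwwwwwwwbbbbbbbbbbb...................
187 ~~~ggggggwww................bwwwwwwwwwwwwwwwwbbbbbbbbbbb...................
188 ~~~~~~~~~~~~~~~gwgggwww.....bbwwwwwwwwwwwwwww.bbbbbbbbbb...................
189 ~~~~~~~~~~~~~~~~~~~~~~~~~~ggRRwwwwwwwwwwwwwww..............................
190 ~~~~~~~~~~~~~~~~~~~~~~~~~~~~...wwwwwwwwwwwwwww.............................
191 ~~~~~~~~~~~~~~~~~~~~~~~~~~~~~~~~~~~wwwwwwwww~~~~~ggggggwww.................
col0 348
```

Seen from this side the shoe is about +2.5 to +3 mm past and slack. I give the knob one more gentle 15° push (about 1 mm) for margin, then go to the wedge.

```bash
python3 -m handwheel '[[1.2,5,0,0,0],[0,5.3,0,0,0],[0,0,4,0,0],[0,0,4,0,0],[0,0.5,0,0,0],[0,0.5,0,0,0],[0,0.5,0,0,0]]';python3 -m handwheel '[[0,0.3,0,0,0],[0,0.3,0,0,0],[0,0.3,0,0,0]]'; python3 -m handwheel '[[0,0.3,0,0,0],[0,0.2,0,0,0]]'; python3 -m handwheel '[[0,-1,0,0,0],[0,0,-5,0,0.3],[3,-3,-5,0,0.7],[4.5,-4,0,0,1],[4.5,-4,0,0,1],[4.5,-4,0,0,1],[4.5,-4,0,0,1],[4.5,-4,0,0,1]]'
```

```text
time_s: 14.08
tcp_pos: [0.6596, 0.0599, 0.1826]
ee_rot: [[-1.0, -0.0, 0.004], [-0.0, 1.0, 0.001], [-0.004, 0.001, -1.0]]
wrist_force: [-0.0, 0.8, 0.7]
gripper_width: 0.032
time_s: 14.45
tcp_pos: [0.6586, 0.0679, 0.1807]
ee_rot: [[-1.0, 0.0, 0.0], [0.0, 1.0, -0.0], [-0.0, -0.0, -1.0]]
wrist_force: [0.2, -1.7, 1.1]
gripper_width: 0.008
time_s: 14.7
tcp_pos: [0.6586, 0.073, 0.1803]
ee_rot: [[-1.0, 0.0, 0.0], [0.0, 1.0, -0.0], [-0.0, -0.0, -1.0]]
wrist_force: [-0.4, -0.9, 0.2]
gripper_width: 0.008
time_s: 15.7
tcp_pos: [0.4029, -0.1668, 0.278]
ee_rot: [[-1.0, 0.0, 0.001], [0.0, 1.0, 0.0], [-0.001, 0.0, -1.0]]
wrist_force: [1.7, -0.8, -0.5]
gripper_width: 0.716
```

```bash
python3 -m handwheel '[[0,-4.5,0,0,1],[0,-4.5,0,0,1],[0,-4,0,0,1],[0,0,0,0,1],[0,0,0,0,1]]'; python3 - <<'E'
from h import *
im,p=snap('wrist','w10.png'); print(sense()['joints'])
hsv=cv2.cvtColor(im,cv2.COLOR_RGB2HSV)
H,S,V=cv2.split(hsv)
red=((H<6)|(H>172))&(S>150)&(V>70); wood=(H>7)&(H<26)&(S>50)&(V>90)
m=(red|wood).astype(np.uint8); m[245:]=0
n,l,st,c=cv2.connectedComponentsWithStats(m)
for i in range(1,n):
    if st[i,4]>800:
        k=(l==i).astype(np.uint8); cs=max(cv2.findContours(k,0,2)[0],key=cv2.contourArea)
        ap=cv2.approxPolyDP(cs,4,True)[:,0]; print(st[i],(red&(l==i)).sum(),ap.tolist())
E
```

```text
time_s: 16.32
tcp_pos: [0.4043, -0.2956, 0.2776]
ee_rot: [[-1.0, 0.001, -0.001], [0.001, 1.0, 0.001], [0.001, 0.001, -1.0]]
wrist_force: [1.0, 0.6, 0.5]
gripper_width: 0.993
[-1.75180169e+01  1.06074584e+01 -1.78906435e+01 -1.98852531e-02
 -6.15215471e+01 -7.24884602e+01]
[ 309  107   57   53 1440] 1210 [[365, 132], [329, 107], [309, 159], [328, 144], [350, 155]]
[ 421  227  207   18 1175] 431 [[421, 227], [434, 244], [507, 244], [496, 234], [627, 244]]
```

View pics/w10.png

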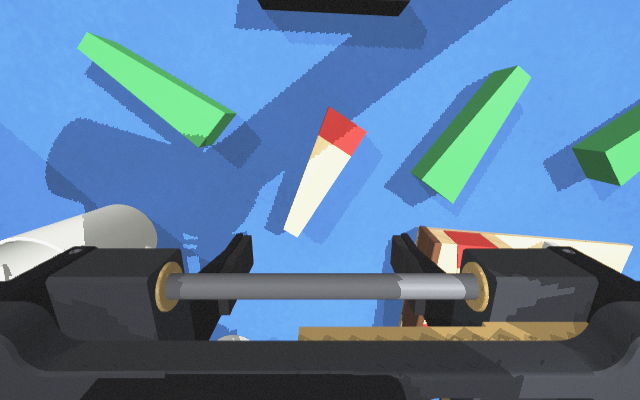

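The wedge is at (325,170), its red end up at (347,130) and its thin end at (291,235). The greens at (413,175) and (237,115) clear the jaws, and the jug is at lower left, out of the way. Now compute the grasp.

```bash
python3 - <<'E'
from h import *
p=cams.camera_params('wrist'); P=lambda u,v:onz(p,u,v,.045)[:2]
w=[P(329,107),P(367,132),P(284,232),P(299,237)]
print(np.round(w,4))
# image left = -y world ; wedge +y(straight) is left of its x (x toward thin)
a,t,M,r=fit2([(-.075,-.0325),(-.075,.0175),(.075,-.0025),(.075,.0175)],w)
print('wedge yaw',np.degrees(a),t,r)
s=sense()
for gx in(-.055,-.05): 
    c=t+M@[gx,-.0075*(-gx/.075)]; th=np.degrees(a)+5.7
    print('grasp',c,'centreline yaw',th,'dx,dy from tcp (cm)',(c-s['tcp_pos'][:2])*100)
for (u,v) in [(413,175),(450,203),(237,115),(205,147)]: print(onz(p,u,v,.045))
E
```

```text
[[ 0.3163 -0.2865]
 [ 0.3425 -0.2442]
 [ 0.4622 -0.3407]
 [ 0.4689 -0.3224]]
wedge yaw -31.556455310413185 [ 0.39746887 -0.29844156] [0.00048078 0.00018834 0.00228641 0.00170685]
grasp [ 0.34772364 -0.27434463] centreline yaw -25.856455310413185 dx,dy from tcp (cm) [-5.67584026  2.08237393]
grasp [ 0.35224593 -0.27653526] centreline yaw -25.856455310413185 dx,dy from tcp (cm) [-5.22361088  1.86331095]
[ 0.3909615  -0.18869993  0.045     ]
[ 0.42489391 -0.1413972   0.045     ]
[ 0.32455726 -0.38659245  0.045     ]
[ 0.35897376 -0.42549688  0.045     ]
```

```bash
python3 -m handwheel '[[5.7,2.1,0,0,0.85],[0,0,3,8.6,0.85],[0,0,4,8.6,0.85],[0,0,4,8.7,0.85],[0,0,4,0,0.85],[0,0,3,0,0.85],[0,0,2,0,0.85],[0,0,0,0,0.85]]'; python3 -m handwheel '[[0,0,0,0,0.2],[0,0,0,0,0],[0,0,0,0,0],[0,0,0,0,0],[0,0,0,0,0]]'
```

```text
time_s: 17.38
tcp_pos: [0.3473, -0.2736, 0.0771]
ee_rot: [[-0.9, 0.436, -0.003], [0.436, 0.9, 0.001], [0.003, -0.0, -1.0]]
wrist_force: [-0.1, 0.5, 0.5]
gripper_width: 0.85
time_s: 18.0
tcp_pos: [0.3481, -0.2746, 0.0785]
ee_rot: [[-0.899, 0.437, 0.001], [0.437, 0.899, -0.0], [-0.001, -0.0, -1.0]]
wrist_force: [-1.3, 1.1, 6.7]
gripper_width: 0.535
```

```bash
python3 -m handwheel '[[0,0,-2,0,0],[0,0,-3,0,0],[0,0,-3,-9.3,0],[0,0,0,-9.3,0],[0,0,0,-9.4,0]]'; python3 -m handwheel '[[-1.4,4.1,0,0,0],[-1.4,4.1,0,0,0],[-1.4,4.1,0,0,0],[-1.4,4.1,0,0,0],[-1.4,4.2,0,0,0],[-1.4,4.2,0,0,0],[0,0,0,0,0],[0,0,0,0,0]]'; python3 - <<'E'
from h import *
s=sense();print(s['wrist_force'],s['moment'],s['joints'])
im,p=snap('wrist','w11.png')
a=np.radians(-3.6);M=np.array([[np.cos(a),-np.sin(a)],[np.sin(a),np.cos(a)]])
# measure rack mouth features: red front of packed2, board and wedge
H,S,V=cv2.split(cv2.cvtColor(im,cv2.COLOR_RGB2HSV))
red=(((H<6)|(H>172))&(S>150)&(V>70)).astype(np.uint8); red[260:]=0
n,l,st,c=cv2.connectedComponentsWithStats(red)
for i in range(1,n):
    if st[i,4]>150: print('red',st[i],cv2.approxPolyDP(max(cv2.findContours((l==i).astype(np.uint8),0,2)[0],key=cv2.contourArea),3,True)[:,0].tolist())
t=np.array([.5575,-.030])
for x,y,z in [(-.075,-.0585,.053),(-.075,-.1085,.053),(-.073,.029,.056),(-.073,.043,.056),(-.075,0,.008)]: print((x,y),proj(p,np.r_[t+M@[x,y],z]))
E
```

```text
time_s: 18.62
tcp_pos: [0.3472, -0.2743, 0.1578]
ee_rot: [[-0.999, -0.041, -0.0], [-0.041, 0.999, 0.001], [0.0, 0.001, -1.0]]
wrist_force: [-0.6, 1.0, -2.5]
gripper_width: 0.532
time_s: 19.62
tcp_pos: [0.4219, -0.0238, 0.1573]
ee_rot: [[-0.999, -0.036, -0.002], [-0.036, 0.999, -0.0], [0.002, -0.0, -1.0]]
wrist_force: [0.3, -1.1, -2.0]
gripper_width: 0.537
[ 0.28955811 -1.07148155 -2.00119706] [-0.04915843  0.08966412  0.02042333] [ 1.89833932e+01  1.18637638e+01 -3.73302787e+01 -3.70836754e-02
 -4.09256268e+01 -1.06873664e+02]
red [ 270  209  103   51 4361] [[270, 238], [274, 259], [371, 258], [369, 239], [361, 219], [283, 209]]
(-0.075, -0.0585) [243.19438454 292.34611585]
(-0.075, -0.1085) [179.79219075 286.92654649]
(-0.073, 0.029) [352.25919184 306.15181548]
(-0.073, 0.043) [369.64676154 307.62999971]
(-0.075, 0) [317.1312357  269.56718182]
```

View pics/w11.png

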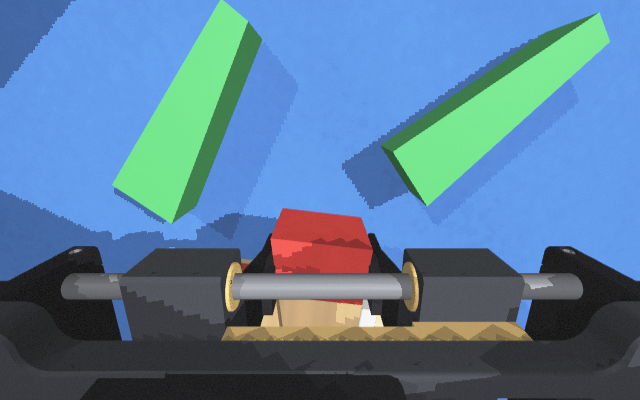

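The wedge is held by its red end at (320,238), aligned with the rack, and the greens are clear. That was the last picture I can view. I now measure the gap numerically from w9 and check the wedge's tilt.

```bash
python3 - <<'E'
from h import *
p=cams.camera_params('wrist'); s=sense(); im=cv2.imread('pics/w11.png')
n=np.array([np.cos(np.radians(-3.6)),np.sin(np.radians(-3.6)),0])
g=np.array([s['tcp_pos'][0],s['tcp_pos'][1],0])
for u,v in [(270,238),(369,239),(283,209),(361,219)]:
    o,d=ray(p,u,v); k=(n@(g-n*.020-o))/(n@d); print('thick face',o+d*k)
c=dict(p); a=np.radians(182.1)
# w9 camera: tool yaw 180
Rt=np.array(s['ee_rot']); R0=np.array([[-1,0.001,-.001],[.001,1,0],[.001,0,-1.]])
c['origin']=R0@(Rt.T@(p['origin']-s['tcp_pos']))+np.array([.6702,-.0593,.2598]); c['rotation']=R0@Rt.T@p['rotation']
im=cv2.imread('pics/w9.png'); hsv=cv2.cvtColor(im,cv2.COLOR_BGR2HSV)
a=np.radians(-3.6);M=np.array([[np.cos(a),-np.sin(a)],[np.sin(a),np.cos(a)]]); t=np.array([.5575,-.030])
for x in (-.06,-.03,0,.03,.06):
    L=[]
    for y in np.arange(-.062,.062,.002):
        u,v=proj(c,np.r_[t+M@[x,y],.055]).astype(int)
        if 0<=v<400: H,S,V=hsv[v,u]; L.append('W' if S<40 and V>150 else 'g' if S<60 else ('R' if (H<5 or H>172) and S>140 else 'Y' if V>200 else 'y' if V>150 else 'd'))
        else: L.append('?')
    print(x,''.join(L))
E
```

```text
thick face [ 0.40020758 -0.0498737   0.12102419]
thick face [0.40338306 0.00059916 0.11119426]
thick face [ 0.40024228 -0.04932208  0.07572833]
thick face [4.03370205e-01 3.94843603e-04 8.09295310e-02]
-0.06 RRRRRYYYYYYYYYYYyyyyyyyyyyyyyyyyyyyyyyyyyyyyyyyggWWWWWWWyyyyyy
-0.03 YYYYyYYYYYYYYYYYYYYYYYYYYYYYYYYyyyyyyyyyyyyyyggggWWWWWWWYYYYYY
0 YYYYYYYYYYYYYYYYYYYYYYYYYYYYYYYyyyyyyyyyyyyygggggWWWWWWgYYYYYY
0.03 YYYdYYYYYYYYYYYYYYYYYYYYYYYYYYdddddyyyyyyyyyggggWWWWWWWggggggg
0.06 YYYRRRRRRRRRRRRRRRRRRRRRRRYYYdddddddddyyyyyyggggggggWWWWWWWddd
```

The wedge is level and the gap is centred on its path, with about 14 mm to spare each side. Lower it, slide it in partway, and check the forces.

```bash
python3 -m handwheel '[[0,0,3,0,0],[0,0,2.5,0,0],[0,0,1.2,0,0],[0,0,0,0,0]]'; python3 -m handwheel '[[-1.15,-0.12,0,0,0],[-1.15,-0.12,0,0,0]]'; python3 -m handwheel '[[-1.15,-0.12,0,0,0],[-1.15,-0.12,0,0,0],[0,0,0,0,0],[0,0,0,0,0]]'
```

```text
time_s: 20.18
tcp_pos: [0.4223, -0.0243, 0.0904]
ee_rot: [[-0.999, -0.035, -0.002], [-0.035, 0.999, -0.001], [0.002, -0.001, -1.0]]
wrist_force: [-0.1, 0.4, -2.6]
gripper_width: 0.531
time_s: 20.42
tcp_pos: [0.4477, -0.025, 0.0919]
ee_rot: [[-0.999, -0.037, 0.003], [-0.037, 0.999, 0.001], [-0.003, 0.001, -1.0]]
wrist_force: [0.5, 1.0, -3.3]
gripper_width: 0.534
time_s: 20.92
tcp_pos: [0.4686, -0.0268, 0.0907]
ee_rot: [[-0.999, -0.036, -0.001], [-0.036, 0.999, -0.0], [0.001, -0.0, -1.0]]
wrist_force: [-0.1, 0.3, -2.2]
gripper_width: 0.526
```

```bash
python3 -m handwheel '[[0,0,0.2,0,0],[0,0,0.15,0,0],[0,0,0,0,0]]'; python3 -m handwheel '[[0,0,0,0,0.65],[0,0,0,0,0.75],[0,0,0,0,0.75],[0,0,-3,0,0.75],[0,0,-4,0,0.75],[2,0,0,0,0.3],[3,0,0,0,0],[2,0,0,0,0],[0,0,0,0,0]]'; python3 - <<'E'
from h import *
im,p=snap('wrist','w12.png')
H,S,V=cv2.split(cv2.cvtColor(im,cv2.COLOR_RGB2HSV))
red=(((H<6)|(H>172))&(S>150)&(V>70)).astype(np.uint8); red[300:]=0
n,l,st,c=cv2.connectedComponentsWithStats(red)
a=np.radians(-3.6);M=np.array([[np.cos(a),-np.sin(a)],[np.sin(a),np.cos(a)]]); t=np.array([.5575,-.030])
for i in range(1,n):
    if st[i,4]>150:
        q=cv2.approxPolyDP(max(cv2.findContours((l==i).astype(np.uint8),0,2)[0],key=cv2.contourArea),3,True)[:,0]
        print('red',st[i])
        for u,v in q: print((u,v),np.round((onz(p,u,v,.053)[:2]-t)@M*1000),np.round((onz(p,u,v,.008)[:2]-t)@M*1000))
E
```

```text
time_s: 21.3
tcp_pos: [0.4687, -0.0267, 0.0874]
ee_rot: [[-0.999, -0.037, -0.0], [-0.037, 0.999, -0.0], [0.0, -0.0, -1.0]]
wrist_force: [-1.0, -0.5, -1.3]
gripper_width: 0.538
time_s: 22.42
tcp_pos: [0.3979, -0.0295, 0.1576]
ee_rot: [[-0.999, -0.037, 0.0], [-0.037, 0.999, 0.0], [-0.0, 0.0, -1.0]]
wrist_force: [0.1, 0.6, -0.5]
gripper_width: 0.381
red [294 257  56  16 710]
(np.int32(296), np.int32(257)) [-134.  -26.] [-109.  -28.]
(np.int32(294), np.int32(272)) [-120.  -27.] [-93. -29.]
(np.int32(349), np.int32(272)) [-125.   16.] [-98.  24.]
(np.int32(344), np.int32(262)) [-133.   11.] [-109.   17.]
```

The wedge sits on the floor with its thick face at rack x≈-109, y -28 to 17, as planned. Now push it home with shut fingers.

```bash
python3 -m handwheel '[[0,1,0,5.7,0],[0,0,3,0,0],[0,0,3.75,0,0],[-1.5,0,0,0,0],[-1.5,0,0,0,0],[-0.5,0,0,0,0],[0,0,0,0,0]]'; python3 -m handwheel '[[-0.7,0,0,0,0],[-0.7,0,0,0,0],[-0.7,0,0,0,0]]'; python3 -m handwheel '[[-0.6,0,0,0,0],[-0.5,0,0,0,0],[0,0,0,0,0]]'
```

```text
time_s: 23.35
tcp_pos: [0.4345, -0.0215, 0.0907]
ee_rot: [[-0.998, 0.064, 0.002], [0.064, 0.998, 0.001], [-0.002, 0.001, -1.0]]
wrist_force: [0.9, -0.2, 0.6]
gripper_width: 0.005
time_s: 23.72
tcp_pos: [0.4547, -0.0229, 0.09]
ee_rot: [[-0.998, 0.063, -0.0], [0.063, 0.998, -0.0], [0.0, -0.0, -1.0]]
wrist_force: [-2.0, -0.4, 0.6]
gripper_width: 0.007
time_s: 24.1
tcp_pos: [0.4663, -0.0234, 0.0899]
ee_rot: [[-0.998, 0.063, 0.001], [0.063, 0.998, 0.0], [-0.001, 0.0, -1.0]]
wrist_force: [0.0, -0.0, 0.2]
gripper_width: 0.006
```

```bash
for i in 1 2 3; do python3 -m handwheel '[[-0.3,0,0,0,0],[0,0,0,0,0]]' | grep -E 'tcp|force'; done
```

```text
tcp_pos: [0.4687, -0.0237, 0.0899]
wrist_force: [0.4, 0.7, 0.2]
tcp_pos: [0.4718, -0.0238, 0.0899]
wrist_force: [0.1, -0.1, 0.8]
tcp_pos: [0.4749, -0.024, 0.0899]
wrist_force: [-0.8, -0.1, -0.3]
```

```bash
for i in 1 2 3; do python3 -m handwheel '[[-0.2,0,0,0,0],[0,0,0,0,0]]' | grep -E 'tcp|force'; done
```

```text
tcp_pos: [0.4759, -0.0243, 0.0898]
wrist_force: [-3.0, -0.8, 1.8]
tcp_pos: [0.4761, -0.0247, 0.0894]
wrist_force: [-7.0, 2.4, 3.5]
tcp_pos: [0.4763, -0.0251, 0.089]
wrist_force: [-10.3, 3.8, 6.3]
```

It is blocked at a finger-face position of rack x≈-72 to -73, which fits the thin end against the back wall. Back off and check.

```bash
python3 -m handwheel '[[2,0,0,0,0],[2,0,-4,0,0.1],[0,0,-5,0,0.1],[2,-2,-5,0,0.1],[0,0,-3,0,0.1],[0,0,0,0,0.1],[0,0,0,0,0.1]]'; python3 - <<'E'
from h import *
print(sense()['wrist_force'])
im,p=snap('wrist','w13.png'); 
H,S,V=cv2.split(cv2.cvtColor(im,cv2.COLOR_RGB2HSV))
a=np.radians(-3.6);M=np.array([[np.cos(a),-np.sin(a)],[np.sin(a),np.cos(a)]]); t=np.array([.5575,-.030])
red=(((H<6)|(H>172))&(S>150)&(V>70)).astype(np.uint8); red[255:]=0
n,l,st,c=cv2.connectedComponentsWithStats(red)
for i in range(1,n):
    if st[i,4]>150:
        q=cv2.approxPolyDP(max(cv2.findContours((l==i).astype(np.uint8),0,2)[0],key=cv2.contourArea),3,True)[:,0]
        print('red',st[i])
        for u,v in q: print((u,v),np.round((onz(p,u,v,.053)[:2]-t)@M*1000),np.round((onz(p,u,v,.008)[:2]-t)@M*1000))
def ch(r,c):
    h,s,v=int(H[r,c]),int(S[r,c]),int(V[r,c])
    return 'W' if s<40 and v>150 else 'g' if s<60 else 'R' if (h<5 or h>172) and s>140 else '~' if 95<h<125 else 'Y' if v>200 else 'y' if v>150 else 'd'
for x in (-.07,-.05,-.03,-.01,.01,.03,.05,.065,.075):
    L=''
    for y in np.arange(-.130,.056,.002):
        u,v=proj(p,np.r_[t+M@[x,y],.053]).astype(int); L+=ch(v,u) if 0<=v<400 and 0<=u<640 else '?'
    print('%6.3f'%x,L)
E
```

```text
time_s: 26.48
tcp_pos: [0.4192, -0.0406, 0.2594]
ee_rot: [[-0.998, 0.063, 0.0], [0.063, 0.998, 0.0], [-0.0, 0.0, -1.0]]
wrist_force: [0.1, 1.0, -0.7]
gripper_width: 0.099
[ 0.08450033  0.9578177  -0.74894402]
red [248 230  46  18 757]
(np.int32(248), np.int32(247)) [ -72. -103.] [ -50. -116.]
(np.int32(291), np.int32(247)) [-72. -54.] [-50. -59.]
(np.int32(293), np.int32(230)) [-93. -51.] [-74. -56.]
(np.int32(256), np.int32(230)) [-93. -93.] [ -74. -104.]
red [314 233  23  22 312]
(np.int32(336), np.int32(233)) [-90.  -2.] [-70.   0.]
(np.int32(314), np.int32(234)) [-88. -27.] [-69. -28.]
(np.int32(315), np.int32(254)) [-63. -26.] [-40. -27.]
(np.int32(328), np.int32(254)) [-63. -11.] [-40. -10.]
(np.int32(328), np.int32(235)) [-87. -11.] [-67. -10.]
-0.070 gggddddddddddydydddddddddddRdRydRddddddyyWYgggggggggRRRRRRRRggggggggggRRdddddgggggggggggggyyy
-0.050 gggggggggggggggggggggggggggggggggggggggyyyggggggggggddRRRRRRRgggggggggddydggggggggggggggggggg
-0.030 ggggggggggggggggggggggggggggggggggggggYYggggggggggggggggggggWggggggggggggyygggggggggggggggggg
-0.010 gggggggggggggggggggggggggggggggggggggyYyggggggWWWWWWWWWWWWWWWWWWWWgggggggyYdggggggggggggggggg
 0.010 gggggggggggggggggggggggggggggggggggggYYYdggggggggggYWWWWYddyWWggggggggggddyyggggggggggggggggg
 0.030 ggggggggggggggggggggggggggggggggggggggggggggYWWWWWWWWWWWWWdddWWWWWWWygggddddggggggggggggggggg
 0.050 dddddddddddddddddddddddddddddddddddddddddddddddddddddyddddddddddyyyyyyyyydddddddddyyyyyyyyydd
 0.065 ggggggggggggggggggggggggggggggggggggggggggggggggggggggggggggggggggggggggggggggggggggggggggggg
 0.075 ggggggggggggggggggggggggggggggggggggggggggggggggggggggggggggggggggggggggggggggggggggggggggggg
```

The thick face's lower edge is at x≈-70, slightly deeper than packed2's at -74, with y≈-28 to +20 and no skew. I move the arm aside and do a last numeric check with the top camera, before against after.

```bash
python3 -m handwheel '[[2,-5,0,0,0.1],[1,-5.5,0,0,0.1],[0,-5.5,0,0,0.1],[0,-5.5,0,0,0.1],[0,-5.5,0,0,0.1],[0,0,0,0,0.1],[0,0,0,0,0.1]]'; python3 - <<'E'
from h import *
b,p=snap('top','t9.png'); a0=cv2.imread('pics/top0.png')[:,:,::-1]
a=np.radians(-3.6);M=np.array([[np.cos(a),-np.sin(a)],[np.sin(a),np.cos(a)]]); t=np.array([.5575,-.030])
for nm,im in(('start',a0),('end',b)):
    im=np.ascontiguousarray(im); H,S,V=cv2.split(cv2.cvtColor(im,cv2.COLOR_RGB2HSV))
    print(nm)
    for x in (-.08,-.07,-.05,-.02,0,.03,.055,.07,.08):
        L=''
        for y in np.arange(-.135,.056,.003):
            u,v=np.round(proj(p,np.r_[t+M@[x,y],.053])).astype(int); h,s,w=int(H[v,u]),int(S[v,u]),int(V[v,u])
            L+='W' if s<40 and w>150 else 'g' if s<60 else 'R' if (h<5 or h>172) and s>140 else '~' if 95<h<125 else 'Y' if w>200 else 'y' if w>150 else 'd'
        print('%6.3f'%x,L)
E
```

```text
time_s: 27.4
tcp_pos: [0.3719, -0.3081, 0.2584]
ee_rot: [[-0.998, 0.064, -0.003], [0.064, 0.998, 0.001], [0.003, 0.001, -1.0]]
wrist_force: [-1.2, 0.5, -0.1]
gripper_width: 0.097
start
-0.080 ~~dddggg~~ydRRRddgg~~~~~~Rdgg~~~~~~~~~~~WW~~~~~~~~~~~~~~~~~~~~~~
-0.070 gddYYYYYYYYRRRRRRRRRRRRRRRRYYYYYYYYYYYYYYYYYyWWWWWgYYYYYYYYYYYYY
-0.050 dddYYYYYYYYYYRRRRRRRRRRRRRRYYYYYYYYYyyyyyyyyyyWWWWWYYYYYYYYYYYYY
-0.020 dddYYYYYYYYYYYYYYYYYYYYYYYYYYYYYYYYYYYyyyyyyyWWWWWYYYYYYYYYYYYYY
 0.000 ddYYYYYYYYYYYYYYYYYYYYYYYYYYYYYYYYYYYYYyddyyyWWWWWWYYYYYYYYYYYYY
 0.030 ddyYYYYYYYYYYYYYYYYYYYYYYYYYYYYYYYYYYYYYYyddWWWWWWggWWWdddddgggg
 0.055 ddRRRRRRRRRRRRRRRYYYYYYYYYYRRRRRRRRRRRRRRRRdgWWgggYYydddddddgggg
 0.070 dyyRRRRRRRRRRRRRRRYYYYYYYYYRRRRRRRRRRRRRRRRdgWWWggdggggggddddddd
 0.080 ddddddddddddddddddddddddddddddddddddddddddddggWWWddddddddddddddd
end
-0.080 dddddggg~~yyRRRddgg~~~~~~RdgWgg~~~~~~~~~gg~~~~~~~~~~~~~~~~~~~~~~
-0.070 dddyYYYYYYYRRRRRRRRRRRRRRRRYYYYYYYyyRRRRRRRRRRRRRRRYYYYYYYWWWWYY
-0.050 dddYYYYYYYYYYRRRRRRRRRRRRRRYYYYYYYYYRRRRRRRRRRRRRRRRyyyyyWWWWWgY
-0.020 dddYYYYYYYYYYYYYYYYYYYYYYYYYYYYYYYYYYyYYYYYYYYYYYYYYYyyyWWWWWWYY
 0.000 ddYYYYYYYYYYYYYYYYYYYYYYYYYYYYYYYYYYYYYdYYYYYYYYYYYYYdyydWWWWWYY
 0.030 ddyYYYYYYYYYYYYYYYYYYYYYYYYYYYYYYYYYYYYYYdYYYYYYYYYYYyddWWWWWggg
 0.055 ddRRRRRRRRRRRRRRRYYYYYYYYYYRRRRRRRRRRRRRRRRdYYYYYYYYYddyWWWWWddd
 0.070 dRRRRRRRRRRRRRRRRRYYYYYYYYYRRRRRRRRRRRRRRRRRdYYYyYYyyyyyWWWWWggg
 0.080 ddddddddddddddddddddddddddddddddddddddddddddddyddddddddWWWWWWddd
```

```bash
python3 - <<'E'
from h import *
p=cams.camera_params('top'); im=cv2.imread('pics/t9.png')
ax=np.array([.6057,.0725])
for b in range(0,70,6):
    d=np.array([np.cos(np.radians(b)),np.sin(np.radians(b))])
    print(b,[int(im[tuple(np.round(proj(p,np.r_[ax+d*.055,z])).astype(int)[::-1])].max()) for z in(.11,.13,.15)],[int(im[tuple(np.round(proj(p,np.r_[ax+d*r,.098])).astype(int)[::-1])].min()) for r in(.02,.03,.04)])
E
```

```text
0 [127, 192, 189] [194, 63, 62]
6 [184, 191, 192] [228, 94, 61]
12 [148, 148, 151] [227, 197, 205]
18 [49, 68, 32] [227, 227, 227]
24 [19, 31, 43] [226, 227, 228]
30 [22, 22, 43] [226, 228, 227]
36 [182, 144, 66] [241, 228, 182]
42 [219, 206, 190] [241, 196, 85]
48 [150, 177, 186] [203, 85, 96]
54 [167, 197, 194] [129, 85, 96]
60 [191, 193, 197] [129, 93, 96]
66 [188, 195, 195] [94, 97, 95]
```

The knob's bearing is about 26–30°, as expected, so the crank did not run on. Handing in.

```bash
python3 -c "
from station import job,sense
print(job.finish_job(), sense()['time_s'])"
```

```text
the job is handed in; nothing more can be done
the job is handed in; nothing more can be done
```

I handed the job in with the crank slack and the loose wedge home in the gap. No verdict comes back, so what follows is my own checks. The robot clock was about 27 s at the last check, of the 72 s allowed.

**Crank:** I held the knob and wound about 384° anticlockwise, then gave it two light pushes with shut fingers, about 22–25° together.
- **Shoe position:** I estimate it about 3.5–4 mm past the strip's end, from two wrist views plus the last push. The allowed range is 1–8 mm.
- **Drag:** it was 1–2 N during the pushes, so slack. The force readings while winding never clearly showed the 7 N drag or its drop, so I judged the stopping point mainly from the pictures.
- **Rest:** the last top picture shows the knob where I left it, at a bearing of about 26–30°, so it did not run on.

**Wedge:** I lowered it into the gap at the mouth, thin end first, slid it in, and pushed it with shut fingers until it stopped with about 10 N.
- **Seating:** its thick face is 2–4 mm deeper than home by the images, which fits the thin end resting on the back wall. It shows no visible skew and sits near rack y = +4 mm.
- **Flatness:** I checked only that its lower rear edge lies at floor height; I did not measure the tilt.
- **Other things:** the packed wedges look unchanged in the top view. The arm never went near the bystanders, though I did not measure them afterwards.

**One disagreement:** the board looks 30–34 mm further along in the coarse top view, against the 28.6 mm expected from the crank turn. I trusted the closer wrist views of the shoe and strip instead.

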